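# Nest the graded teal bowl set

### The job

Put the graded teal set away nested: the mid-teal beaker stands upright in the middle of the dark teal bowl, and the slim pale beaker stands upright inside the mid-teal beaker, all resting on one another's floors. Set the beakers down rather than dropping them, and leave the glass canister standing where it is.

Things in the scene. Friction and masses are not known exactly. Their poses are not given: they have to be found in the camera images.
- bowl: Dark teal ceramic bowl, largest of the set: 180 mm across the rim, 120 mm across the foot, 52 mm high, walls 5 mm, flat inner floor 6 mm above the underside, about 110 mm wide. Loose, 0.7 kg, upright on the worktop (z = 0). Origin: centre of its underside, z up. A similar-sized bamboo steamer basket, 62 mm high, fixed, stands across the middle line; it is not part of the set.
- mid_center (a point): Centre (28 mm above the underside) of the mid-teal open ceramic beaker, middle one of the set: outside diameter 58 mm at the foot, 64 mm at the rim, 56 mm high, walls 3 mm, thick bottom whose inner floor is 12 mm above the underside; mouth 58 mm wide. Loose, about 0.2 kg, starts upright on the worktop. z up along its axis.
- small_center (a point): Centre (35 mm above the underside) of the slim pale teal open ceramic beaker, narrowest of the set: outside diameter 35 mm at the foot, 40 mm at the rim, 70 mm high, walls 2.5 mm, bottom 5 mm. Loose, about 0.11 kg, starts upright on the worktop. Seated in the middle beaker its rim stands 26 mm above that beaker's rim. z up along its axis.
- canister: Bystander: closed glass canister with a cork lid, 72 mm across, 110 mm high, loose, about 0.45 kg, standing in the same row as the two beakers. Origin at the centre of its underside, z up.
Things that resemble listed ones, but are neither listed nor needed, are in the scene too. Leave any orange or yellow look-alike of the part that bears small_center alone.

How it is judged:
At the end, for the whole second after the job is handed in: Bowl upright on the worktop; middle beaker on the bowl's floor (within 8 mm), within 20 mm of its axis; slim beaker on the middle beaker's floor (within 8 mm), within 15 mm of its axis; both upright within 10 degrees and at rest (horizontal distance between mid_center and bowl below 0.02 m and z of mid_center in the frame of bowl below 0.042 m and angle between each of mid_center, small_center's own z axis and vertical below 0.17 rad and horizontal distance between small_center and mid_center below 0.015 m and z of small_center in the frame of mid_center between 0.01 and 0.027 m and angle between bowl's own z axis and vertical below 0.1 rad and height (world z) of bowl below 0.01 m and linear speed of each of mid, small below 0.02 m/s); the robot touches nothing.
It fails at once if the middle beaker was dropped (falling free faster than 0.8 m/s, about 30 mm) (contact force between the fingers and mid below 0.05 N and linear speed of mid above 0.8 m/s).
It fails at once if the slim beaker was dropped (falling free faster than 0.8 m/s, about 30 mm) (contact force between the fingers and small below 0.05 N and linear speed of small above 0.8 m/s).
It fails at once if the glass canister was moved by more than 30 mm or tipped (distance of canister from where it was at the start of the episode above 0.03 m or angle between canister's own z axis and vertical above 0.3 rad).
It also fails if it takes over 64 s, if anything falls off the work surface, if the arm or the gripper's body presses on something with over 40 N, if the wrist force passes 120 N, or if a joint passes its speed limit or range.

### The arm

A 7-joint arm with a two-finger parallel gripper is mounted at the origin on the work surface. World frame = base frame: x ahead of the robot, y to its left, z up, the work surface at z = 0. Lengths are in m, angles in rad, forces in N, time in s.
With the tool pointing down it reaches from about 0.425 to 0.975 m from the base axis. Payload 16.7 kg.
Tool frame: the origin (TCP) lies on the mounting face of the last link; the fingertips stand 173 mm ahead of it and the grasp point (between the pads) lies 155 mm ahead of it (r.tip_extent is the distance from the TCP to the fingertips, in m); z points along the fingers, y is the line along which they close (so a half turn about z gives the same grasp; the last joint's range is limited). The gripper opens to 85 mm and grips with 20 to 120 N. Pads are 22 mm wide; open, the fingers measure 114 mm over their backs; the gripper's body (76 mm by 85 mm) begins 54 mm behind the grasp point. The pads swing forward as they close: fully open they stand 13 mm farther back than shut.
Start: joints at [-1.312, 0.426, 0.074, 1.606, -0.034, 1.111, -0.067], TCP at [0.268, 0.619, 0.405] pointing down, gripper open.
Joint ranges: [-2.85, 2.85], [-0.5, 2.14], [-1.23, 1.37], [0.21, 2.46], [-1.02, 4.16], [0.16, 2.05], [-2.73, 2.73]. Speed limits (rad/s): [1.89, 1.89, 2.39, 2.39, 3.01, 3.01, 3.01].

### API

Orientations are given as a unit quaternion [x, y, z, w].
In Python, from plant import r gives the robot as it stands.
- The arm moves only by the tool step_arm, never from a script. Its argument "steps" is a list of rows, each a list of 3 entries, a list of its own where there are three numbers: the turn, a rotation vector about the world's x, y, z in degrees, then the shift along the world's x, y, z in cm, then the finger opening in cm, from 0 to 8.54. In form: [[[ax, ay, az], [x, y, z], grip], ...]. A call has 1 to 20 rows; each row is the pose to reach, as a shift and turn from the pose commanded when the call began; what a row does not reach only later rows make up. A row lasts 1/10 s, in which the tool goes at most 50 mm and 8.59 degrees, less where a joint would pass 70% of its speed; a pose out of reach is approached as far as the arm can. A call with a gripper value outside its range is refused whole. The fingers move at their own pace and stop on an object; "squeeze" is the grip in N (left out, the last holds). Time passes only in rows, so rows that repeat a pose let the fingers close. It gives the time, the measured TCP pose, the force, the opening and the grip force at its end, in the units of the state.
- r.get_state(): the state, without advancing time (a new reading comes with each control period).
- r.capture(name): name is "scene" or "top"; returns a dict with "img" (400x640x3 uint8, blue, green, red), "z_map" (400x640 float32, m along the optical axis (not along the pixel's ray), 0 where there is no reading), "vfov" (degrees; the focal length in pixels is half the picture's height over the tangent of half this angle, whatever the lens; pixels are square), "cx", "cy" (the principal point, pixels), "rvec" (rotation vector, rad) and "tvec" (3), from world to camera coordinates, as OpenCV has them. Camera axes: x right, y down, z forward; pixel columns grow to the right and rows downward; lengths in m; the calibration is good to about 2 mm. A picture is of the moment at which its call begins.
- r.sign_off(): hands the job in; it is judged then, once.
The state is a dict: "time_s": time; "joint_positions": joint angles; "joint_vel": joint speeds; "effort": joint torques, N m; "ee_pos": TCP position; "tcp_rot": TCP orientation; "ft_force": force on the tool from outside, world axes, zero at the start; "wrist_torque": the same for the moment, N m; "opening": opening from 0.0 (shut) to 1.0 (fully open); "grip_force": force on a finger pad.
Only numpy, scipy, OpenCV 4.12 (cv2) and the standard library are available. Lean on these libraries where they do the work, as an engineer would, in place of code of your own. Each camera call takes 0.05 s, during which the arm holds its last target. There are 200 camera calls.

## Working session

There is one attempt and no reset: what is moved stays moved. The work goes in short steps, Python scripts to look and compute and a tool call to move; the robot and the scene stay as the last step left them, time stands still between calls to the robot, and variables do not carry over. Pictures are saved under pics/ and viewed, at most 10 in all, crops included, and the job is handed in when it is done.

Besides the shell and the picture viewer there is one more tool, called as name(argument=value, ...), one argument or row to a line, values as JSON. step_arm: Moves the arm, as the interface text tells. Its arguments: {"type":"object","properties":{"steps":{"type":"array","items":{"type":"array"}},"squeeze":{"type":"number"}},"required":["steps"]}

```bash
mkdir -p pics; cat > h.py <<'E'
import numpy as np, cv2
from plant import r
def cap(n,save=None):
    d=r.capture(n)
    if save: cv2.imwrite('pics/'+save,d['img'])
    return d
def world(d):
    z=d['z_map'].astype(float); h,w=z.shape
    f=h/2/np.tan(np.radians(d['vfov'])/2)
    u,v=np.meshgrid(np.arange(w),np.arange(h))
    P=np.stack([(u-d['cx'])/f*z,(v-d['cy'])/f*z,z],-1)
    R=cv2.Rodrigues(np.array(d['rvec'],float))[0]
    W=(P-np.array(d['tvec']).ravel())@R
    W[z==0]=np.nan
    return W
E
python3 - <<'E'
from h import *
for n in ['scene','top']:
    d=cap(n,n+'1.png'); W=world(d); np.save(n+'1.npy',W)
    R=cv2.Rodrigues(np.array(d['rvec'],float))[0]
    print(n,d['vfov'],-R.T@np.array(d['tvec']).ravel(),R[2])
print(r.get_state())
E
```

```text
scene 44.66771316673925 [ 1.0482519  -0.14612924  0.88765099] [-0.52399366  0.17367062 -0.83382802]
top 57.801447374249065 [0.41537082 0.05199104 0.78636442] [ 0.11848502 -0.03063867 -0.99248303]
{'time_s': 0.1, 'joint_positions': array([-1.3114906 ,  0.42667564,  0.07388294,  1.60652882, -0.03407575,
        1.11076297, -0.06713119]), 'joint_vel': array([ 0.0010742 , -0.00171124, -0.00073322, -0.00183972, -0.00019848,
       -0.00106994, -0.00039413]), 'effort': array([ 8.52028752e-03, -9.51530242e+01,  3.77167672e+00, -4.64412618e+01,
        1.97263132e-02,  6.44668587e-03,  8.07642721e-06]), 'ee_pos': array([0.26828877, 0.61922267, 0.40408354]), 'tcp_rot': array([ 2.03021069e-01,  9.79174211e-01, -5.54599191e-04, -5.74275643e-05]), 'ft_force': array([ 0.16816214, -0.14721014, -0.37511749]), 'wrist_torque': array([0.00954337, 0.02661236, 0.01815651]), 'grip_force': 0.0, 'opening': 0.9983808571226294}
```

View pics/scene1.png

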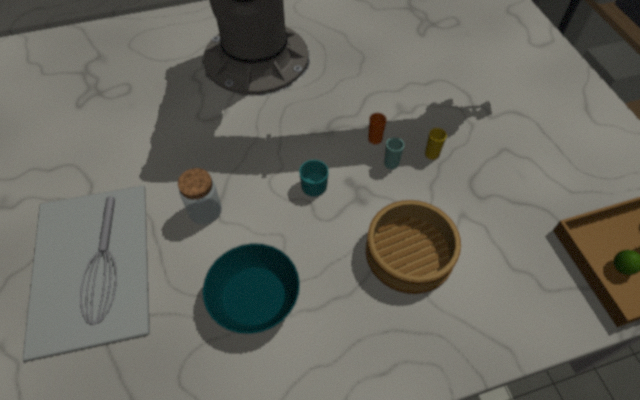

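View pics/top1.png

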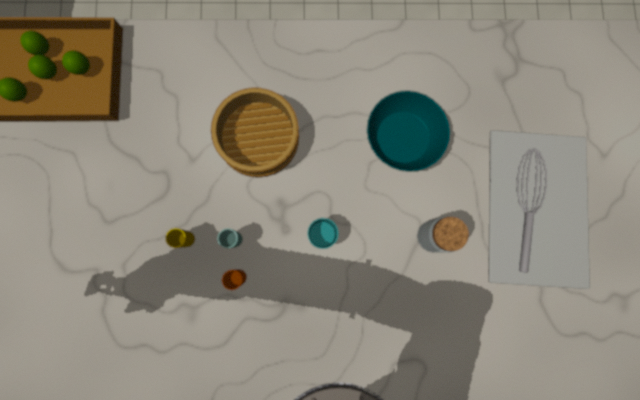

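The top view shows the bowl (408,131), mid beaker (323,233), slim beaker (229,238) between the yellow (177,238) and orange (234,279) look-alikes, and the canister (450,234). The scene view shows the bowl (251,287), mid beaker (314,178), slim beaker (395,152) and canister (198,195).

```bash
python3 - <<'E'
from h import *
seeds={'top':dict(bowl=(408,131,48),mid=(323,233,26),small=(229,238,17),can=(450,234,30),yel=(177,238,18),ora=(234,279,18),bask=(255,131,50)),
'scene':dict(bowl=(251,287,55),mid=(314,178,24),small=(395,152,20),can=(198,195,32),yel=(436,144,20),ora=(377,128,20),bask=(413,245,58))}
for n in seeds:
    W=np.load(n+'1.npy')
    print(n,'table z',np.nanmedian(W[...,2]))
    for k,(u,v,s) in seeds[n].items():
        w=W[max(v-s,0):v+s,u-s:u+s].reshape(-1,3); w=w[w[:,2]>.015]
        zt=np.nanpercentile(w[:,2],97)
        t=w[w[:,2]>zt-.008]
        c,rad=cv2.minEnclosingCircle(t[:,:2].astype(np.float32)*1000)
        print(k,'ztop %.4f'%zt,len(t),'circ',np.round(c,1),round(rad,1),'mid',np.round((t.min(0)+t.max(0))/2*1000,1)[:2], np.round(np.ptp(t,0)*1000)[:2])
E
```

```text
top table z 0.00026156127481945555
bowl ztop 0.0528 893 circ [ 666.2 -160.7] 89.9 mid [ 665.8 -160.5] [178. 178.]
mid ztop 0.0578 159 circ [451.7  24.6] 31.7 mid [452.1  24.4] [62. 63.]
small ztop 0.0717 100 circ [444.2 212.2] 20.0 mid [444.8 212.4] [37. 39.]
can ztop 0.1114 954 circ [ 443.6 -216.1] 32.8 mid [ 443.5 -215.9] [63. 65.]
yel ztop 0.0711 120 circ [446.7 313.2] 19.8 mid [446.5 313.2] [37. 39.]
ora ztop 0.0713 102 circ [364.  203.2] 19.8 mid [364.5 203.5] [38. 39.]
bask ztop 0.0637 1504 circ [668.5 161.6] 90.7 mid [668.8 162.4] [180. 178.]
scene table z 0.0002819197398624102
bowl ztop 0.0534 1096 circ [ 665.4 -160.7] 90.4 mid [ 665.2 -161.6] [179. 178.]
mid ztop 0.0574 196 circ [451.8  23.3] 33.2 mid [451.7  23.5] [66. 62.]
small ztop 0.0703 119 circ [445.  210.8] 21.5 mid [445.5 210.9] [42. 41.]
can ztop 0.1122 762 circ [ 444.8 -217.4] 33.6 mid [ 445.  -217.2] [66. 64.]
yel ztop 0.0703 107 circ [447.2 312.3] 20.1 mid [446.9 312.1] [39. 39.]
ora ztop 0.0707 141 circ [395.6 200.6] 51.7 mid [395.6 202.7] [103.  41.]
bask ztop 0.0634 1625 circ [669.  160.8] 91.5 mid [669.2 160.6] [181. 180.]
```

step_arm(
  steps=[
    [[0,0,0],[18.4,-59.5,-5],8.5],
    [[0,0,0],[18.4,-59.5,-5],8.5],
    [[0,0,0],[18.4,-59.5,-5],8.5],
    [[0,0,0],[18.4,-59.5,-5],8.5],
    [[0,0,0],[18.4,-59.5,-5],8.5],
    [[0,0,0],[18.4,-59.5,-5],8.5],
    [[0,0,0],[18.4,-59.5,-5],8.5],
    [[0,0,0],[18.4,-59.5,-5],8.5],
    [[0,0,0],[18.4,-59.5,-5],8.5],
    [[0,0,0],[18.4,-59.5,-5],8.5],
    [[0,0,0],[18.4,-59.5,-5],8.5],
    [[0,0,0],[18.4,-59.5,-5],8.5],
    [[0,0,0],[18.4,-59.5,-5],8.5],
    [[0,0,0],[18.4,-59.5,-5],8.5],
    [[0,0,0],[18.4,-59.5,-5],8.5],
    [[0,0,0],[18.4,-59.5,-5],8.5],
    [[0,0,0],[18.4,-59.5,-5],8.5],
    [[0,0,0],[18.4,-59.5,-5],8.5],
    [[0,0,0],[18.4,-59.5,-5],8.5],
    [[0,0,0],[18.4,-59.5,-5],8.5],
  ],
  squeeze=30,
)

```text
time_s: 2.1
ee_pos: [0.4523, 0.0246, 0.3547]
tcp_rot: [0.203, 0.979, 0.0, 0.0]
ft_force: [-0.4, 0.9, -0.3]
opening: 0.992
grip_force: 0.0
```

```bash
python3 - <<'E'
from h import *
s=r.get_state();print(s['time_s'],s['ee_pos'],s['tcp_rot'],s['joint_positions'],s['joint_vel'].max(),r.tip_extent)
d=cap('scene','s2.png'); W=world(d)
# gripper points near tcp column
c=s['ee_pos']; m=(np.hypot(W[...,0]-c[0],W[...,1]-c[1])<.075)&(W[...,2]>.08)&(W[...,2]<.45)
w=W[m]; print(len(w)); 
for z in np.arange(.1,.36,.01):
    q=w[abs(w[:,2]-z)<.005]
    if len(q): print(round(z,2),len(q),np.round(q[:,:2].min(0),3),np.round(q[:,:2].max(0),3))
E
```

```text
2.1 [0.45230508 0.02460036 0.3547362 ] [2.02756745e-01 9.79229137e-01 9.85773263e-06 1.48124696e-05] [-0.61018311  0.11837091  0.44939769  2.15886697 -0.0667847   0.87707671
  1.04166256] 0.0025969240385751544 0.1734
5727
0.2 35 [ 0.434 -0.029] [0.481 0.072]
0.21 61 [ 0.428 -0.03 ] [0.482 0.073]
0.22 69 [ 0.428 -0.03 ] [0.483 0.073]
0.23 45 [ 0.436 -0.03 ] [0.481 0.074]
0.24 127 [ 0.421 -0.048] [0.492 0.086]
0.25 266 [ 0.418 -0.048] [0.493 0.095]
0.26 308 [ 0.419 -0.047] [0.493 0.094]
0.27 204 [ 0.434 -0.046] [0.492 0.089]
0.28 286 [ 0.434 -0.045] [0.491 0.092]
0.29 334 [ 0.426 -0.043] [0.491 0.087]
0.3 267 [ 0.415 -0.043] [0.492 0.09 ]
0.31 71 [ 0.451 -0.014] [0.49  0.056]
0.32 195 [ 0.445 -0.014] [0.491 0.056]
0.33 203 [ 0.447 -0.014] [0.491 0.055]
0.34 210 [ 0.45  -0.014] [0.491 0.059]
0.35 256 [ 0.452 -0.014] [0.492 0.058]
```

View pics/s2.png

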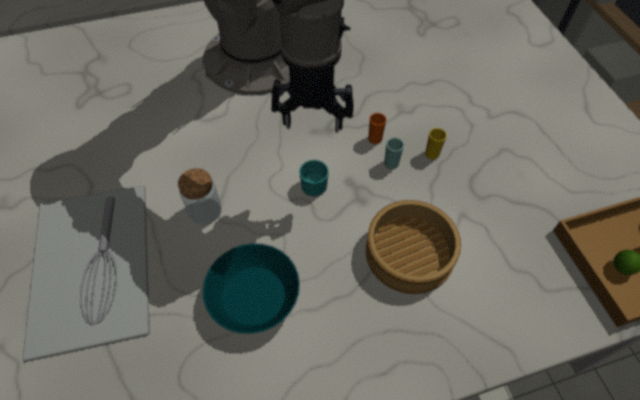

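The gripper sits over the mid beaker (314,178), which is undisturbed. The open tips reach about 160 mm ahead of the TCP, so I'm descending and gripping.

step_arm(
  steps=[
    [[0,0,0],[0,0,-4],8.5],
    [[0,0,0],[0,0,-8],8.5],
    [[0,0,0],[0,0,-11],8.5],
    [[0,0,0],[0,0,-13.5],8.5],
    [[0,0,0],[0,0,-15.5],8.5],
    [[0,0,0],[0,0,-16.4],8.5],
    [[0,0,0],[0,0,-16.4],8.5],
    [[0,0,0],[0,0,-16.4],7],
    [[0,0,0],[0,0,-16.4],6],
    [[0,0,0],[0,0,-16.4],5],
    [[0,0,0],[0,0,-16.4],5],
    [[0,0,0],[0,0,-16.4],5],
    [[0,0,0],[0,0,-16.4],5],
    [[0,0,0],[0,0,-16.4],5],
  ],
  squeeze=30,
)

```text
time_s: 3.55
ee_pos: [0.4526, 0.0243, 0.1921]
tcp_rot: [0.203, 0.979, 0.001, 0.001]
ft_force: [-3.6, -0.5, 11.4]
opening: 0.74
grip_force: 29.8
```

step_arm(
  steps=[
    [[0,0,0],[0,0,1],5],
    [[0,0,0],[0,0,3],5],
    [[0,0,0],[0,0,6],5],
    [[0,0,0],[0,0,9],5],
    [[0,0,0],[2,-1.8,11],5],
    [[0,0,0],[5,-4.5,11],5],
    [[0,0,0],[8,-7,11],5],
    [[0,0,0],[11,-9.6,11],5],
    [[0,0,0],[14,-12.2,11],5],
    [[0,0,0],[17,-14.8,11],5],
    [[0,0,0],[19.5,-17,11],5],
    [[0,0,0],[21.3,-18.5,11],5],
    [[0,0,0],[21.3,-18.5,11],5],
    [[0,0,0],[21.3,-18.5,11],5],
    [[0,0,0],[21.3,-18.5,11],5],
    [[0,0,0],[21.3,-18.5,11],5],
  ],
)

```text
time_s: 5.15
ee_pos: [0.665, -0.1598, 0.3012]
tcp_rot: [0.203, 0.979, 0.0, 0.0]
ft_force: [0.5, -0.3, -1.9]
opening: 0.737
grip_force: 33.8
```

```bash
python3 - <<'E'
from h import *
s=r.get_state();c=s['ee_pos'];print(c)
d=cap('scene','s3.png'); W=world(d); im=cv2.cvtColor(d['img'],cv2.COLOR_BGR2HSV)
teal=(im[...,0]>75)&(im[...,0]<105)&(im[...,1]>90)&(W[...,2]>.09)&(W[...,2]<.2)&(abs(W[...,0]-c[0])<.06)&(abs(W[...,1]-c[1])<.06)
w=W[teal]; print(len(w),np.nanpercentile(w,[2,98],axis=0))
b=W[(W[...,2]>.044)&(W[...,2]<.06)&(np.hypot(W[...,0]-.666,W[...,1]+.161)<.11)]
print(len(b),b.min(0),b.max(0))
cv2.imwrite('pics/s3c.png',cv2.resize(d['img'][130:370,150:400],None,fx=2,fy=2))
E
```

```text
[ 0.66495832 -0.15977161  0.30124418]
1082 [[ 0.63762437 -0.19247696  0.11345963]
 [ 0.69546242 -0.11786319  0.19078557]]
824 [ 0.59141365 -0.25045113  0.04401763] [ 0.75509975 -0.07285005  0.05672124]
```

View pics/s3c.png

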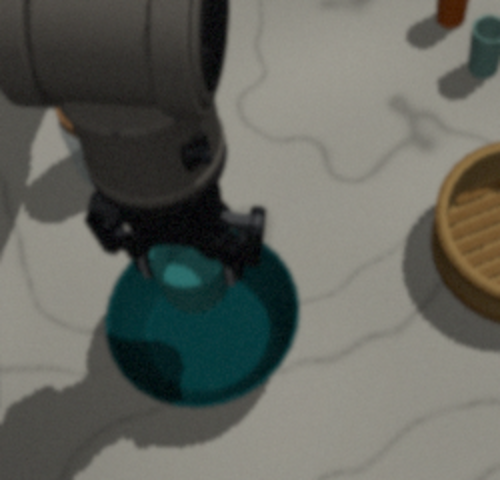

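The mid beaker is held upright over the bowl's middle (crop 185,275). Lowering it.

step_arm(
  steps=[
    [[0,0,0],[0,0,-2],5],
    [[0,0,0],[0,0,-4.5],5],
    [[0,0,0],[0,0,-7],5],
    [[0,0,0],[0,0,-8.5],5],
    [[0,0,0],[0,0,-9.3],5],
    [[0,0,0],[0,0,-9.7],5],
    [[0,0,0],[0,0,-9.9],5],
    [[0,0,0],[0,0,-10.1],5],
    [[0,0,0],[0,0,-10.1],5],
    [[0,0,0],[0,0,-10.1],5],
  ],
)

```text
time_s: 6.2
ee_pos: [0.6655, -0.1607, 0.2002]
tcp_rot: [0.203, 0.979, 0.0, 0.0]
ft_force: [-0.4, 0.7, -2.5]
opening: 0.74
grip_force: 33.8
```

step_arm(
  steps=[
    [[0,0,0],[0,0,-0.1],5],
    [[0,0,0],[0,0,-0.2],5],
    [[0,0,0],[0,0,-0.3],5],
    [[0,0,0],[0,0,-0.3],5],
    [[0,0,0],[0,0,-0.3],5],
  ],
)

```text
time_s: 6.7
ee_pos: [0.6655, -0.1608, 0.1982]
tcp_rot: [0.203, 0.979, 0.0, 0.0]
ft_force: [-7.4, 2.8, 19.0]
opening: 0.735
grip_force: 34.8
```

Contact. Release and rise.

step_arm(
  steps=[
    [[0,0,0],[0,0,0.1],6.6],
    [[0,0,0],[0,0,0.1],7],
    [[0,0,0],[0,0,0.1],7.5],
    [[0,0,0],[0,0,0.1],7.8],
    [[0,0,0],[0,0,0.1],7.8],
    [[0,0,0],[0,0,0.1],7.8],
    [[0,0,0],[0,0,1.5],7.8],
    [[0,0,0],[0,0,4],7.8],
    [[0,0,0],[0,0,8],7.8],
    [[0,0,0],[0,0,12],7.8],
    [[0,0,0],[0,0,14],7.8],
    [[0,0,0],[-5,4,14],7.8],
    [[0,0,0],[-10,8,14],7.8],
    [[0,0,0],[-14,12,14],7.8],
    [[0,0,0],[-16,17,14],7.8],
    [[0,0,0],[-18,22,14],7.8],
    [[0,0,0],[-20,27,14],7.8],
    [[0,0,0],[-22,32,14],7.8],
    [[0,0,0],[-22,36,14],7.8],
    [[0,0,0],[-22,37.2,14],7.8],
  ],
)

```text
time_s: 8.7
ee_pos: [0.4442, 0.2131, 0.338]
tcp_rot: [0.203, 0.979, 0.001, 0.0]
ft_force: [2.1, -0.6, 0.8]
opening: 0.913
grip_force: 0.0
```

```bash
python3 - <<'E'
from h import *
print(r.get_state()['ee_pos'])
for n in ['scene','top']:
    d=cap(n,n+'4.png'); W=world(d)
    g=np.hypot(W[...,0]-.666,W[...,1]+.161)
    for nm,m in [('bowl',(W[...,2]>.046)&(W[...,2]<.058)&(g<.12)&(g>.07)),('mid',(W[...,2]>.057)&(W[...,2]<.09)&(g<.06)),
      ('small',(W[...,2]>.064)&(W[...,2]<.09)&(np.hypot(W[...,0]-.445,W[...,1]-.2115)<.035)),('can',(W[...,2]>.1)&(W[...,2]<.12)&(np.hypot(W[...,0]-.444,W[...,1]+.2165)<.05))]:
        t=W[m]
        if len(t)>20: print(n,nm,len(t),np.round(cv2.minEnclosingCircle((t[:,:2]*1000).astype(np.float32))[0],1),'z',np.percentile(t[:,2],[50,97]).round(4))
E
```

```text
[0.4442402  0.21305198 0.33804566]
scene bowl 1066 [ 664.8 -161.9] z [0.051  0.0542]
scene mid 219 [ 664.6 -160. ] z [0.0614 0.0642]
scene small 95 [444.9 211.7] z [0.068  0.0709]
scene can 808 [ 444.4 -218. ] z [0.11   0.1127]
top bowl 809 [ 665.7 -161.2] z [0.0508 0.0535]
top mid 175 [ 664.1 -160.1] z [0.061  0.0638]
top small 46 [448.6 209.8] z [0.0694 0.0717]
top can 973 [ 443.8 -216.4] z [0.1096 0.1118]
```

View pics/scene4.png

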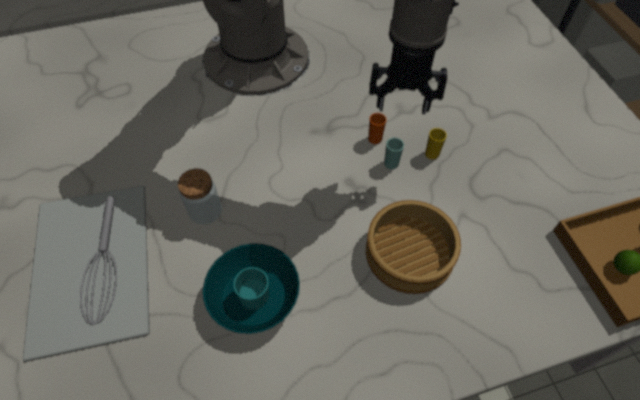

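The mid beaker stands centred in the bowl (251,288), and the gripper is above the slim beaker (394,152). Now gripping the slim one near its rim.

step_arm(
  steps=[
    [[0,0,0],[0,0,-3],6.5],
    [[0,0,0],[0,0,-6],6.5],
    [[0,0,0],[0,0,-9],6.5],
    [[0,0,0],[0,0,-11],6.5],
    [[0,0,0],[0,0,-11.7],6.5],
    [[0,0,0],[0,0,-11.7],6.5],
    [[0,0,0],[0,0,-11.7],6],
    [[0,0,0],[0,0,-11.7],5],
    [[0,0,0],[0,0,-11.7],4.4],
    [[0,0,0],[0,0,-11.7],3.5],
    [[0,0,0],[0,0,-11.7],2.5],
    [[0,0,0],[0,0,-11.7],2.5],
    [[0,0,0],[0,0,-11.7],2.5],
    [[0,0,0],[0,0,-11.7],2.5],
  ],
  squeeze=30,
)

```text
time_s: 10.2
ee_pos: [0.4457, 0.2116, 0.2206]
tcp_rot: [0.203, 0.979, 0.001, 0.0]
ft_force: [-1.1, 0.7, 11.7]
opening: 0.454
grip_force: 28.8
```

step_arm(
  steps=[
    [[0,0,0],[0,0,1],2.5],
    [[0,0,0],[0,0,3],2.5],
    [[0,0,0],[0,0,6],2.5],
    [[0,0,0],[0,0,9],2.5],
    [[0,0,0],[1.2,-2,11],2.5],
    [[0,0,0],[3,-5,11],2.5],
    [[0,0,0],[5,-8.5,11],2.5],
    [[0,0,0],[7,-12,11],2.5],
    [[0,0,0],[9,-15.5,11],2.5],
    [[0,0,0],[11,-19,11],2.5],
    [[0,0,0],[13,-22.5,11],2.5],
    [[0,0,0],[15,-26,11],2.5],
    [[0,0,0],[17,-29.5,11],2.5],
    [[0,0,0],[19,-33,11],2.5],
    [[0,0,0],[21,-35.5,11],2.5],
    [[0,0,0],[21.9,-37.2,11],2.5],
    [[0,0,0],[21.9,-37.2,11],2.5],
    [[0,0,0],[21.9,-37.2,11],2.5],
    [[0,0,0],[21.9,-37.2,11],2.5],
    [[0,0,0],[21.9,-37.2,11],2.5],
  ],
)

```text
time_s: 12.2
ee_pos: [0.6641, -0.1596, 0.33]
tcp_rot: [0.202, 0.979, 0.0, -0.0]
ft_force: [-0.2, 0.7, -2.3]
opening: 0.455
grip_force: 30.5
```

```bash
python3 - <<'E'
from h import *
s=r.get_state();c=s['ee_pos'];print(c,s['opening'])
d=cap('scene'); W=world(d)
for z in np.arange(.06,.2,.01):
    q=W[(abs(W[...,2]-z)<.005)&(np.hypot(W[...,0]-c[0],W[...,1]-c[1])<.05)]
    if len(q): print(round(z,2),len(q),np.round(q[:,:2].min(0),3),np.round(q[:,:2].max(0),3))
cv2.imwrite('pics/s5c.png',cv2.resize(d['img'][130:370,150:400],None,fx=2,fy=2))
E
```

```text
[ 0.66414117 -0.1595525   0.33000141] 0.45452286641851114
0.06 190 [ 0.641 -0.192] [ 0.697 -0.129]
0.07 3 [ 0.654 -0.173] [ 0.693 -0.135]
0.11 21 [ 0.672 -0.172] [ 0.682 -0.145]
0.12 63 [ 0.646 -0.176] [ 0.681 -0.143]
0.13 83 [ 0.646 -0.177] [ 0.682 -0.142]
0.14 102 [ 0.646 -0.177] [ 0.683 -0.144]
0.15 92 [ 0.646 -0.177] [ 0.682 -0.147]
0.16 99 [ 0.645 -0.186] [ 0.684 -0.14 ]
0.17 145 [ 0.645 -0.193] [ 0.685 -0.128]
0.18 155 [ 0.644 -0.193] [ 0.685 -0.13 ]
0.19 55 [ 0.647 -0.192] [ 0.684 -0.132]
0.2 64 [ 0.651 -0.205] [ 0.688 -0.128]
```

View pics/s5c.png

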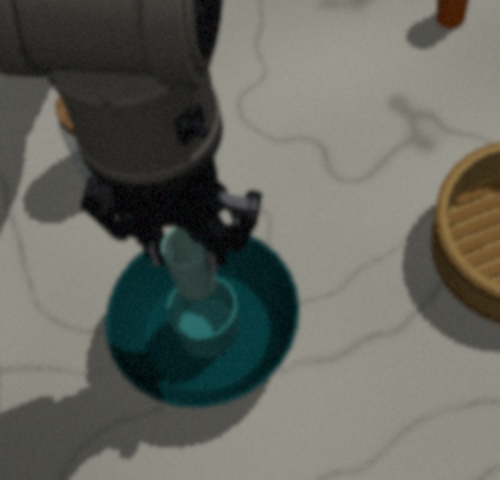

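The slim beaker hangs upright (crop 188,265), centred over the mid beaker (crop 203,312). Lowering it.

step_arm(
  steps=[
    [[0,0,0],[0,0,-2],2.5],
    [[0,0,0],[0,0,-4],2.5],
    [[0,0,0],[0,0,-6],2.5],
    [[0,0,0],[0,0,-7.5],2.5],
    [[0,0,0],[0,0,-8.3],2.5],
    [[0,0,0],[0,0,-8.6],2.5],
    [[0,0,0],[0,0,-8.8],2.5],
    [[0,0,0],[0,0,-8.9],2.5],
    [[0,0,0],[0,0,-9],2.5],
    [[0,0,0],[0,0,-9],2.5],
    [[0,0,0],[0,0,-9],2.5],
  ],
)

```text
time_s: 13.35
ee_pos: [0.6644, -0.1607, 0.24]
tcp_rot: [0.203, 0.979, 0.0, 0.0]
ft_force: [-0.3, -0.1, -1.9]
opening: 0.451
grip_force: 30.5
```

step_arm(
  steps=[
    [[0,0,0],[0,0,-0.1],2.5],
    [[0,0,0],[0,0,-0.2],2.5],
    [[0,0,0],[0,0,-0.25],2.5],
    [[0,0,0],[0,0,-0.25],2.5],
  ],
)

```text
time_s: 13.75
ee_pos: [0.6648, -0.1609, 0.2388]
tcp_rot: [0.203, 0.979, 0.0, 0.001]
ft_force: [-2.9, 1.2, 17.1]
opening: 0.459
grip_force: 31.7
```

step_arm(
  steps=[
    [[0,0,0],[0,0,0.1],4.2],
    [[0,0,0],[0,0,0.1],4.6],
    [[0,0,0],[0,0,0.1],5],
    [[0,0,0],[0,0,0.1],5.5],
    [[0,0,0],[0,0,0.1],6],
    [[0,0,0],[0,0,0.1],6],
    [[0,0,0],[0,0,1.5],6],
    [[0,0,0],[0,0,4],6],
    [[0,0,0],[0,0,8],6],
    [[0,0,0],[0,0,12],6],
    [[0,0,0],[-4,3,14],6],
    [[0,0,0],[-8,7,14],6],
    [[0,0,0],[-12,12,14],6],
    [[0,0,0],[-15,17,14],6],
    [[0,0,0],[-17,22,14],6],
    [[0,0,0],[-19,27,14],6],
    [[0,0,0],[-20,30,14],6],
    [[0,0,0],[-20,30,14],6],
    [[0,0,0],[-20,30,14],6],
    [[0,0,0],[-20,30,14],6],
  ],
)

```text
time_s: 15.75
ee_pos: [0.4644, 0.1392, 0.378]
tcp_rot: [0.203, 0.979, 0.0, 0.0]
ft_force: [0.9, -0.6, -0.0]
opening: 0.7
grip_force: 0.0
```

```bash
python3 - <<'E'
from h import *
for n in ['scene','top']:
    d=cap(n,n+'6.png'); W=world(d)
    g=np.hypot(W[...,0]-.666,W[...,1]+.161)
    for nm,m in [('bowl',(W[...,2]>.046)&(W[...,2]<.057)&(g<.12)&(g>.07)),('mid',(W[...,2]>.058)&(W[...,2]<.066)&(g<.06)),
      ('small',(W[...,2]>.08)&(W[...,2]<.11)&(g<.06)),('can',(W[...,2]>.1)&(W[...,2]<.12)&(np.hypot(W[...,0]-.444,W[...,1]+.2165)<.05))]:
        t=W[m]
        if len(t)>20: print(n,nm,len(t),np.round(cv2.minEnclosingCircle((t[:,:2]*1000).astype(np.float32))[0],1),'z',np.percentile(t[:,2],[3,50,97]).round(4))
    if n=='scene': cv2.imwrite('pics/s6c.png',cv2.resize(d['img'][130:370,150:400],None,fx=2,fy=2))
E
```

```text
scene bowl 1059 [ 664.6 -160.4] z [0.0465 0.0511 0.0543]
scene mid 228 [ 665.1 -161.2] z [0.0585 0.0618 0.0651]
scene small 159 [ 663.5 -160.6] z [0.0803 0.0863 0.0898]
scene can 806 [ 444.6 -216.6] z [0.102  0.1099 0.1127]
top bowl 803 [ 665.7 -160.4] z [0.0464 0.0507 0.0535]
top mid 188 [ 664.1 -159.7] z [0.0583 0.0617 0.0652]
top small 121 [ 663.1 -159.4] z [0.0806 0.0866 0.0895]
top can 973 [ 443.7 -216.5] z [0.105  0.1096 0.1119]
```

View pics/s6c.png

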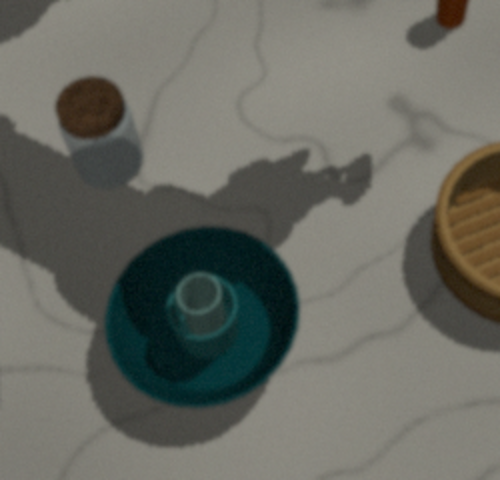

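The three pieces stand nested and concentric (crop 200,300), with the rims at 52, 62 and 88 mm. The canister has not moved.

```bash
python3 -c "
from plant import r
print(r.sign_off())"
```

```text
the job is handed in; nothing more can be done
None
```

The job is handed in: the last camera check showed the mid beaker centred in the bowl and the slim beaker seated upright inside it, both within about 3 mm of the bowl's axis, with the canister where it was; the sign-off gave no verdict.

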